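Sort spring stamps into the tool case by stiffness

ROBOT

A 6-joint arm with a two-finger parallel gripper is mounted at the origin on the work surface. World frame = base frame: x ahead of the robot, y to its left, z up, the work surface at z = 0. Lengths are in m, angles in rad, forces in N, time in s.
With the tool pointing down it reaches from about 0.225 to 0.875 m from the base axis. Payload 3.4 kg.
Tool frame: the origin (TCP) lies on the centre line of the jaws, within the pads' length; the fingertips stand 25 mm ahead of it and the grasp point (between the pads) lies 6 mm ahead of it; z points along the fingers, y is the line along which they close (so a half turn about z gives the same grasp; the last joint's range is limited). The gripper opens to 85 mm and grips with 20 to 120 N. Pads are 22 mm wide; open, the fingers measure 114 mm over their backs; the gripper's body (76 mm by 85 mm) begins 54 mm behind the grasp point. The pads swing forward as they close: fully open they stand 13 mm farther back than shut.
Start: joints at [1.186, 0.276, 1.505, -0, 1.361, -0.121], TCP at [0.15, 0.555, 0.256] pointing down, gripper open.
Joint ranges: [-2.89, 2.89], [-0.75, 2.08], [0.22, 2.7], [-1.18, 4.32], [0.11, 2.71], [-2.7, 2.7]. Speed limits (rad/s): [2.57, 2.57, 3.14, 3.14, 3.14, 3.14].

INTERFACE

Orientations are given as [roll, pitch, yaw] about the fixed x, y, z axes, in that order (R = Rz(yaw) Ry(pitch) Rx(roll)).
In Python, from bench import env gives the robot as it stands.
- The arm moves only by the tool play_rows, never from a script. Its argument "series" is a list of rows, each a list of 7 numbers: the opening, from 0 (shut) to 1 (fully open), then the shift along the tool's x, y, z in mm, then the turn, a rotation vector about the tool's x, y, z in rad. A call has 1 to 5 rows; each row shifts and turns the commanded pose from where the row before left it, along the tool's axes as they then stand; what a row does not reach is not made up. A row lasts 1/10 s, in which the tool goes at most 50 mm and 8.59 degrees, less where a joint would pass 70% of its speed; a pose out of reach is approached as far as the arm can. A call is refused whole if a number of a shift passes 50 or a number of a turn 0.15, either way. A call with a gripper value outside its range is refused whole. The fingers move at their own pace and stop on an object; "grip_force" is the grip in N (left out, the last holds). Time passes only in rows, so rows that do not move let the fingers close. It gives the time, the measured TCP pose, the force, the opening and the grip force at its end, in the units of the state.
- env.read_state(): the state, without advancing time (a new reading comes with each control period).
- env.grab_frame(name): name is "side" or "top"; returns the picture (480x640x3 uint8, red, green, blue); there is no depth.
- env.camera_model(name): a dict with "fov_y" (degrees; the focal length in pixels is half the picture's height over the tangent of half this angle, whatever the lens; pixels are square), "cx", "cy" (the principal point, pixels), "distortion" ([k1, k2, p1, p2, k3] as OpenCV has them; the pictures are not rectified), "R" (3x3) and "t" (3): a world point X has camera coordinates R X + t. Camera axes: x right, y down, z forward; pixel columns grow to the right and rows downward; lengths in m; the calibration is good to about 2 mm. A picture is of the moment at which its call begins. camera_model takes no time and is no camera call.
- env.finish_job(): hands the job in; it is judged then, once.
The state is a dict: "time": time; "joints": joint angles; "joint_vel": joint speeds; "tau": joint torques, N m; "position": TCP position; "orientation": TCP orientation; "force": force on the tool from outside, world axes, zero at the start; "wrist_torque": the same for the moment, N m; "gripper_width": finger opening in m; "finger_force": force on a finger pad.
Only numpy, scipy, OpenCV 4.12 (cv2) and the standard library are available. Lean on these libraries where they do the work, as an engineer would, in place of code of your own. Each camera call takes 0.05 s, during which the arm holds its last target. There are 200 camera calls.

TASK

Open the wooden tool case until its lid leans back on its stop and leave it open. Then put the three spring stamps away in it, standing upright on its floor: those with a stiff spring in the left compartment (as the robot sees it), those with a weak spring in the right one; they look alike, and only pushing down on the wooden knob tells which is which. Let go of everything at the end, and leave the tape dispenser and the hammer where they lie.

Things in the scene. Friction and masses are not known exactly. Their poses are not given: they have to be found in the camera images.
- case: Low wooden case fixed to the bench, 162 mm deep (its x, away from the robot), 310 mm wide (its y, to the robot's left), walls 54 mm high, 6 mm thick, turned by up to 0.2 rad. Origin: centre of its underside. A 6 mm wall along x at y = 0 divides it into two compartments, each 150 (x) by 146 mm (y) inside; either has room for two stamps one behind the other (at x = -34 and +34 mm).
- left_floor (a point): centre of the floor of the left (positive y) compartment, for stiff stamps; 6 mm above the bench, 76 mm from the case's middle
- right_floor (a point): centre of the floor of the right (negative y) compartment, for weak stamps; 6 mm above the bench, 76 mm from the case's middle
- lid (a joint): angle of the lid, rad: 0 shut, 1.9 leaning back on its stop. Hooded wooden lid, 162 x 310 x 40 mm, 0.35 kg, hinged on the far (+x) top edge of the case; the near edge rises and swings away from the robot. Let go below about 1.2 it falls shut, beyond about 1.4 it falls gently back on to its stop.
- lid_grip (a point): centre of the lid's grip, moving with the lid: a brass bar 44 mm long, 16 mm in diameter, along the case's y, 38 mm out from the lid's front face on a central arm 14 mm wide; 71 mm above the bench when shut. It can be pinched by its two ends (44 mm apart) from above, and then turns between the fingers as the lid swings.
- lid_hinge (a point): middle of the hinge line, which runs along the case's y, 54 mm above the bench; the centre of the grip lies 200 mm nearer to the robot and 17 mm higher when shut
- stamp_a_mid (a point): centre of loose upright spring stamp A, 38 mm above its foot, z along its axis. 76 mm high, about 0.3 kg: steel sleeve 46 mm in diameter, 46 mm high; thin rod; wooden knob 36 mm in diameter from 58 to 76 mm above the foot, which pushes down 10 mm against a hidden spring and comes back. Hold it by sleeve or knob. A weak one yields at 2.5 N, fully down at 4.5 N.
- stamp_b_mid (a point): centre of spring stamp B, same looks and sizes as A, 38 mm above its foot, z along its axis. Each of the three stamps is either weak (as told at A) or stiff: gives way only at 10 N, fully down at 20 N. Which and how many are stiff changes each time: one or two of the three.
- stamp_c_mid (a point): centre of spring stamp C, same looks and sizes as A, 38 mm above its foot, z along its axis; weak or stiff
- dispenser: bystander: loose black tape dispenser with a roll, 70 x 150 x 90 mm (its x, y, z), origin under its centre
- hammer: bystander: loose hammer 240 mm long lying on the bench, handle to its -x

How it is judged:
By the outcome, as a careful person would: the job done as asked, in the order asked, and still so for the second after the job is handed in, with the robot touching nothing.
It also fails if it takes over 72 s, if anything falls off the work surface, if the arm or the gripper's body presses on something with over 40 N, if the wrist force passes 120 N, or if a joint passes its speed limit or range.

## Working session

There is one attempt and no reset: what is moved stays moved. The work goes in short steps, Python scripts to look and compute and a tool call to move; the robot and the scene stay as the last step left them, time stands still between calls to the robot, and variables do not carry over. Pictures are saved under pics/ and viewed, at most 10 in all, crops included, and the job is handed in when it is done.

Besides the shell and the picture viewer there is one more tool, called by a JSON object that holds its "fn" and its "kwargs". play_rows: Moves the arm, as the interface text tells. Its arguments: {"type":"object","properties":{"series":{"type":"array","items":{"type":"array","items":{"type":"number"}}},"grip_force":{"type":"number"}},"required":["series"]}

```bash
ls; mkdir -p pics
python3 - <<'E'
from bench import env
import cv2,numpy as np
for n in("top","side"):
    im=env.grab_frame(n); cv2.imwrite(f"pics/{n}0.png",im[:,:,::-1]); 
    m=env.camera_model(n); print(n,m)
print(env.read_state())
E
```

```text
pics
top {'fov_y': 43.91363184146944, 'cx': 322.66970239683127, 'cy': 236.56910618645662, 'distortion': array([-0.13366085,  0.        ,  0.        ,  0.        ,  0.        ]), 'R': array([[-0.01291853, -0.99984945, -0.01158411],
       [-0.98994448,  0.01442091, -0.14071946],
       [ 0.14086533,  0.00964974, -0.98998174]]), 't': array([0.10265437, 0.60810671, 1.33039508])}
side {'fov_y': 42.230759227755385, 'cx': 314.7352456396156, 'cy': 231.13757524715274, 'distortion': array([0.03484854, 0.        , 0.        , 0.        , 0.        ]), 'R': array([[ 0.94535967, -0.32589452,  0.00937342],
       [-0.16240757, -0.49565414, -0.8532003 ],
       [ 0.28269928,  0.80505884, -0.52149917]]), 't': array([-0.5138254 ,  0.19308788,  1.06973039])}
{'time': 0.1, 'joints': array([ 1.18601971e+00,  2.76505781e-01,  1.50599982e+00,  7.67813140e-06,
        1.36066576e+00, -1.20970557e-01]), 'joint_vel': array([ 1.47667377e-03, -8.71657726e-04, -3.91030179e-03,  7.95509332e-06,
        1.60268067e-03,  1.46350038e-04]), 'tau': array([ 1.52762968e-03, -4.17703307e+01, -2.46403885e+01, -8.50192987e-05,
        5.86640279e-03,  1.94045646e-05]), 'position': array([0.14976374, 0.55472158, 0.25554365]), 'orientation': array([-3.14002639e+00, -1.97963503e-04,  2.87778483e+00]), 'force': array([-0.14773053,  0.4587087 ,  0.017424  ]), 'wrist_torque': array([-0.00073758, -0.01015089,  0.00328031]), 'finger_force': 0.0, 'gripper_width': 0.08565934134922297}
```

View pics/top0.png

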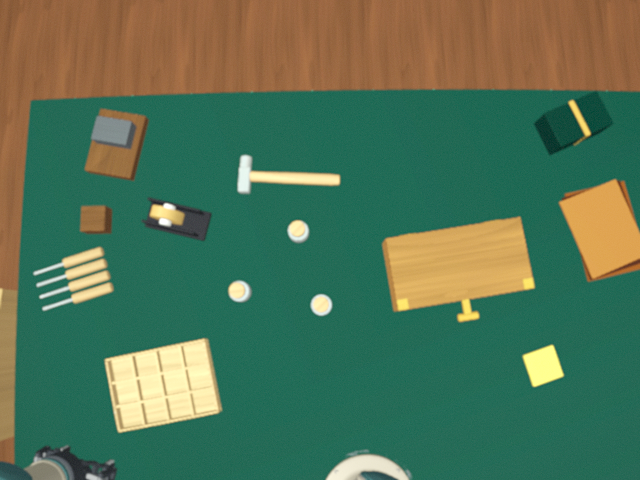

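View pics/side0.png

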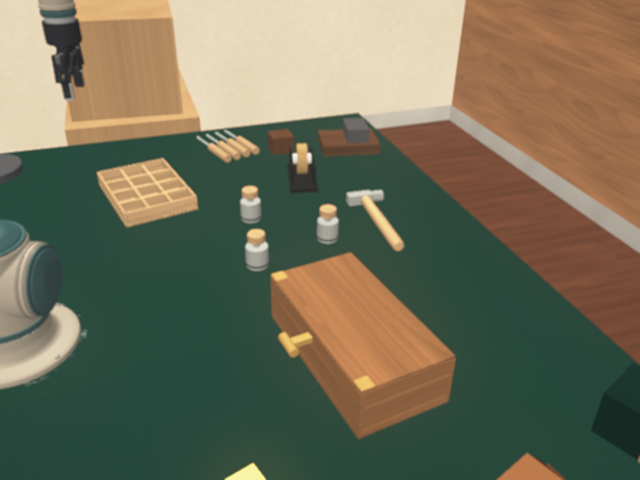

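The top view shows the shut case (lid corners about (384,239), (520,218), (534,288), (394,310)) with its grip at about (468,317). The knobs are at (298,231), (239,291) and (321,305). The side view shows the same things, with knobs at (250,193), (328,211) and (257,237) and the grip at about (290,345).

```bash
cat > h.py <<'E'
import cv2,numpy as np
from bench import env
def K(m):
    f=240/np.tan(np.radians(m["fov_y"])/2); return np.array([[f,0,m["cx"]],[0,f,m["cy"]],[0,0,1]])
def ray(n,uv):
    m=env.camera_model(n); p=cv2.undistortPoints(np.array(uv,float).reshape(-1,1,2),K(m),m["distortion"])[:,0]
    R=m["R"]; d=np.c_[p,np.ones(len(p))]@R; return -R.T@m["t"],d
def plane(n,uv,z):
    c,d=ray(n,uv); return c+d*((z-c[2])/d[:,2])[:,None]
def tri(a,b):
    c1,d1=ray("top",[a]); c2,d2=ray("side",[b]); d1=d1[0];d2=d2[0]
    s=np.linalg.lstsq(np.c_[d1,-d2],c2-c1,rcond=None)[0]; p=c1+d1*s[0];q=c2+d2*s[1]
    return (p+q)/2,np.linalg.norm(p-q)
def proj(n,X):
    m=env.camera_model(n); return cv2.projectPoints(np.array(X,float).reshape(-1,3),cv2.Rodrigues(m["R"])[0],m["t"],K(m),m["distortion"])[0][:,0]
def blob(im,c,r,lo=(10,60,120),hi=(35,255,255)):
    "largest colour blob (HSV) within r of pixel c: centroid, contour"
    hsv=cv2.cvtColor(im,cv2.COLOR_RGB2HSV); m=cv2.inRange(hsv,lo,hi); w=np.zeros_like(m)
    x,y=c; w[max(0,y-r):y+r,max(0,x-r):x+r]=255
    cs,_=cv2.findContours(m&w,cv2.RETR_EXTERNAL,cv2.CHAIN_APPROX_NONE); k=max(cs,key=cv2.contourArea); M=cv2.moments(k)
    return (M["m10"]/M["m00"],M["m01"]/M["m00"]),k
E
python3 - <<'E'
from h import *
t=cv2.cvtColor(cv2.imread("pics/top0.png"),cv2.COLOR_BGR2RGB); s=cv2.cvtColor(cv2.imread("pics/side0.png"),cv2.COLOR_BGR2RGB)
for n,a,b in(("p",(298,231),(328,211)),("q",(239,291),(250,193)),("r",(321,305),(257,237))):
    ca,ka=blob(t,a,16); cb,kb=blob(s,b,16)
    print(n,ca,cv2.contourArea(ka),cb,cv2.contourArea(kb),"tri",tri(ca,cb),"pl .07",plane("top",[ca],.07)[0])
cg,kg=blob(t,(468,330),22,(15,120,120)); print("grip area",cv2.contourArea(kg),cv2.minAreaRect(kg))
hsv=cv2.cvtColor(t,cv2.COLOR_RGB2HSV); print(hsv[270,460],hsv[317,468],hsv[231,298],hsv[285,528])
c,k=blob(t,(460,265),85,(5,60,60),(35,255,255))
ap=cv2.approxPolyDP(cv2.convexHull(k),4,True)[:,0]; print(ap.tolist()); print(plane("top",ap,.094).round(4))
g=plane("top",[(458.,318.),(479.,315.)],.071);print(g)
E
```

```text
p (296.8962739174219, 227.59415911379654) 165.5 (327.5175879396985, 210.80820770519261) 199.0 tri (array([0.62585619, 0.15263743, 0.06982447]), np.float64(0.002676703408704785)) pl .07 [0.62713034 0.15226735 0.07      ]
q (236.04885057471265, 289.7203065134099) 174.0 (249.24698235840293, 191.75023212627667) 179.5 tri (array([0.48721866, 0.29053112, 0.06917812]), np.float64(0.001478930059856845)) pl .07 [0.48789852 0.29025202 0.07      ]
r (320.7066210045662, 304.06849315068496) 146.0 (255.7034677990092, 236.0283085633404) 235.5 tri (array([0.45319648, 0.10047183, 0.07026522]), np.float64(0.0009341335831358822)) pl .07 [0.45366087 0.100378   0.07      ]
grip area 178.0 ((467.2027282714844, 313.7162170410156), (12.658721923828125, 21.536266326904297), 80.53767395019531)
[ 19 147 215] [ 25 150 255] [ 24  77 255] [ 25 150 255]
[[520, 217], [533, 288], [465, 321], [393, 310], [382, 248], [385, 238]]
[[ 0.6404 -0.3525  0.094 ]
 [ 0.4798 -0.3731  0.094 ]
 [ 0.4105 -0.2162  0.094 ]
 [ 0.4377 -0.0581  0.094 ]
 [ 0.5748 -0.0374  0.094 ]
 [ 0.5971 -0.0447  0.094 ]]
[[ 0.41746207 -0.20586346  0.071     ]
 [ 0.42309093 -0.25372229  0.071     ]]
```

Run:
```python
import cv2
t=cv2.imread("pics/top0.png")[200:350,370:550];s=cv2.imread("pics/side0.png")[250:440,260:460]
a=cv2.resize(t,None,fx=3,fy=3);b=cv2.resize(s,None,fx=2.3,fy=2.3)
cv2.imwrite("pics/crop.png",cv2.resize(t,None,fx=4.4,fy=4)[:600,:800])
```

```text
(no output)
```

View pics/crop.png

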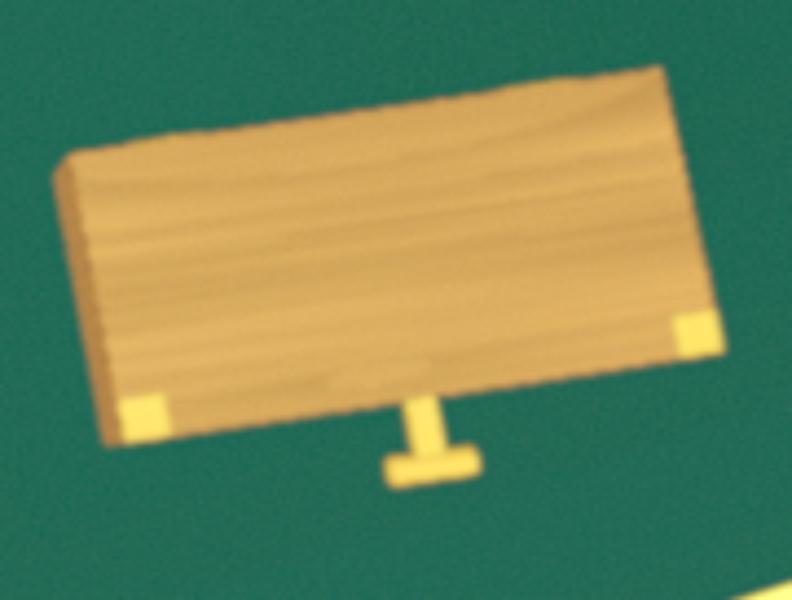

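The crop gives sharper points: lid corners in the full picture at (396.8,310.8), (534.5,288.2), (520.7,216.7) and (386.4,238.2), and bar ends at (457.5,318.5) and (479.5,315).

```bash
cat >> h.py <<'E'
from scipy.spatial.transform import Rotation as Ro
def go(p,yaw,start=None):
    "tool-axes shift (mm) and turn about tool z from measured pose to grasp pose TCP p, yaw, tool down"
    s=env.read_state() if start is None else start; R=Ro.from_euler("xyz",s["orientation"])
    T=Ro.from_euler("xyz",[np.pi,0,yaw]); d=R.inv().apply(np.array(p)-s["position"])*1000
    print("shift",d.round(1),"turn",(R.inv()*T).as_rotvec().round(4))
E
python3 - <<'E'
from h import *
c=plane("top",[(396.8,310.75),(534.5,288.2),(520.7,216.7),(386.4,238.2)],.094)
print(c.round(4),[np.linalg.norm(c[i]-c[i-1]).round(4) for i in range(4)])
y1=c[0]-c[1];y2=c[3]-c[2];x1=c[3]-c[0];x2=c[2]-c[1]
f=lambda v:np.arctan2(v[1],v[0]); print([f(y1)-np.pi/2,f(y2)-np.pi/2,f(x1),f(x2)])
cen=c.mean(0); g=plane("top",[(457.5,318.5),(479.5,315)],.071); gm=plane("top",[(468.4,316.75)],.071)[0]
yaw=np.mean([f(y1)-np.pi/2,f(y2)-np.pi/2,f(x1),f(x2)])
print("cen",cen,"yaw",yaw,"grip",g,gm,"pred",cen-np.array([np.cos(yaw),np.sin(yaw),0])*.119)
go([gm[0],gm[1],.18],np.pi+yaw)
E
```

```text
[[ 0.4359 -0.0664  0.094 ]
 [ 0.4793 -0.3765  0.094 ]
 [ 0.6411 -0.3542  0.094 ]
 [ 0.5966 -0.0478  0.094 ]] [np.float64(0.1618), np.float64(0.3131), np.float64(0.1634), np.float64(0.3096)]
[np.float64(0.13907192875798113), np.float64(0.1443662107331969), np.float64(0.1153775242267871), np.float64(0.13699277392769826)]
cen [ 0.5382047  -0.21120474  0.094     ] yaw 0.13395210941141583 grip [[ 0.4163748  -0.20469364  0.071     ]
 [ 0.4230652  -0.25485984  0.071     ]] [ 0.41973001 -0.22949996  0.071     ] pred [ 0.42027072 -0.22709741  0.094     ]
shift [-465.1 -686.6   76.5] turn [-0.0015 -0.0005 -0.3978]
```

{"fn": "play_rows", "kwargs": {"series": [[1, -23, -34, 0, 0, 0, 0], [1, -23, -34, 0, 0, 0, 0], [1, -23, -34, 0, 0, 0, 0], [1, -23, -34, 0, 0, 0, 0], [1, -23, -34, 0, 0, 0, 0]], "grip_force": 40}}

```text
time: 0.6
position: [0.2167, 0.3593, 0.2559]
orientation: [-3.141, 0.0, 2.879]
force: [0.7, 0.5, -0.4]
gripper_width: 0.0855
finger_force: 0.0
```

{"fn": "play_rows", "kwargs": {"series": [[1, -23, -34, 0, 0, 0, 0], [1, -23, -34, 0, 0, 0, 0], [1, -23, -34, 0, 0, 0, 0], [1, -23, -34, 0, 0, 0, 0], [1, -23, -34, 0, 0, 0, 0]]}}

```text
time: 1.1
position: [0.2832, 0.1654, 0.2562]
orientation: [3.141, 0.0, 2.879]
force: [0.8, 0.1, 0.5]
gripper_width: 0.0856
finger_force: 0.0
```

{"fn": "play_rows", "kwargs": {"series": [[1, -23, -34, 0, 0, 0, 0], [1, -23, -34, 0, 0, 0, 0], [1, -23, -34, 0, 0, 0, 0], [1, -23, -34, 0, 0, 0, 0], [1, -23, -34, 0, 0, 0, 0]]}}

```text
time: 1.6
position: [0.3499, -0.0289, 0.2562]
orientation: [3.141, 0.0, 2.877]
force: [1.1, 1.0, -0.1]
gripper_width: 0.0855
finger_force: 0.0
```

{"fn": "play_rows", "kwargs": {"series": [[1, -23, -34, 0, 0, 0, 0], [1, -23, -34, 0, 0, 0, 0], [1, -23, -34, 0, 0, 0, 0], [1, -23, -34, 0, 0, 0, 0], [1, -23, -34, 0, 0, 0, 0]]}}

```text
time: 2.1
position: [0.4167, -0.2229, 0.2559]
orientation: [3.141, -0.001, 2.877]
force: [0.8, -0.1, 1.3]
gripper_width: 0.0855
finger_force: 0.0
```

{"fn": "play_rows", "kwargs": {"series": [[0.9, 0, 0, 20, 0, 0, -0.14], [0.8, 0, 0, 20, 0, 0, -0.13], [0.8, 0, 0, 20, 0, 0, -0.13], [0.8, 0, 0, 0, 0, 0, 0]]}}

```text
time: 2.5
position: [0.4148, -0.2201, 0.1935]
orientation: [3.137, -0.005, -3.006]
force: [0.9, 0.1, -0.2]
gripper_width: 0.0686
finger_force: 0.0
```

Run:
```python
from h import *
s=env.read_state();print(s["time"],s["position"],s["orientation"],s["joints"],s["gripper_width"])
go([.4198,-.2285,.077],np.pi+.137,s)
```

```text
2.5 [ 0.41481623 -0.22009856  0.19354205] [ 3.13665364 -0.00495405 -3.00604003] [-6.36214803e-01  1.68329348e-01  1.81610965e+00  9.22893541e-05
  1.16414859e+00 -2.34258832e+00] 0.06862344077921616
shift [ -4.4  -9.6 116.5] turn [ 0.0049 -0.005  -0.0015]
```

{"fn": "play_rows", "kwargs": {"series": [[0.8, -2, -5, 30, 0, 0, 0], [0.8, -2, -5, 40, 0, 0, 0], [0.8, 0, 0, 30, 0, 0, 0], [0.8, 0, 0, 17, 0, 0, 0], [0.8, 0, 0, 0, 0, 0, 0]]}}

```text
time: 3.0
position: [0.421, -0.2298, 0.0778]
orientation: [3.138, -0.003, -3.008]
force: [-0.2, 0.5, 0.5]
gripper_width: 0.0682
finger_force: 0.0
```

{"fn": "play_rows", "kwargs": {"series": [[0.4, 0, 0, 0, 0, 0, 0], [0.3, 0, 0, 0, 0, 0, 0], [0.3, 0, 0, 0, 0, 0, 0], [0.3, 0, 0, 0, 0, 0, 0]]}}

```text
time: 3.4
position: [0.4222, -0.2282, 0.081]
orientation: [3.137, 0.002, -3.009]
force: [-0.3, 7.9, 5.2]
gripper_width: 0.0434
finger_force: 40.3
```

Run:
```python
from h import *
s=env.read_state();print(s["time"],s["position"],s["orientation"],s["gripper_width"],s["force"],s["wrist_torque"])
im=env.grab_frame("side"); cv2.imwrite("pics/g1.png",cv2.resize(im[230:430,200:440,::-1],None,fx=3,fy=3)[:600,:720])
# arc steps (tool frame: x=-case x, z=down)
th=np.linspace(0,1.6,21); X=-200*np.cos(th)+17*np.sin(th); Z=200*np.sin(th)+17*np.cos(th)
print(np.c_[-np.diff(X),-np.diff(Z)].round(1).tolist())
```

```text
3.4 [ 0.42223565 -0.22815937  0.08102939] [ 3.13741670e+00  1.79362357e-03 -3.00867697e+00] 0.04336526086108384 [-0.29893705  7.89666959  5.16033547] [ 1.52527065 -0.00164088 -0.11904181]
[[-2.0, -15.9], [-3.3, -15.7], [-4.5, -15.4], [-5.7, -15.0], [-6.9, -14.5], [-8.0, -13.9], [-9.1, -13.2], [-10.2, -12.4], [-11.1, -11.6], [-12.0, -10.7], [-12.8, -9.7], [-13.5, -8.6], [-14.2, -7.5], [-14.7, -6.3], [-15.2, -5.1], [-15.6, -3.9], [-15.8, -2.7], [-16.0, -1.4], [-16.1, -0.1], [-16.0, 1.2]]
```

View pics/g1.png

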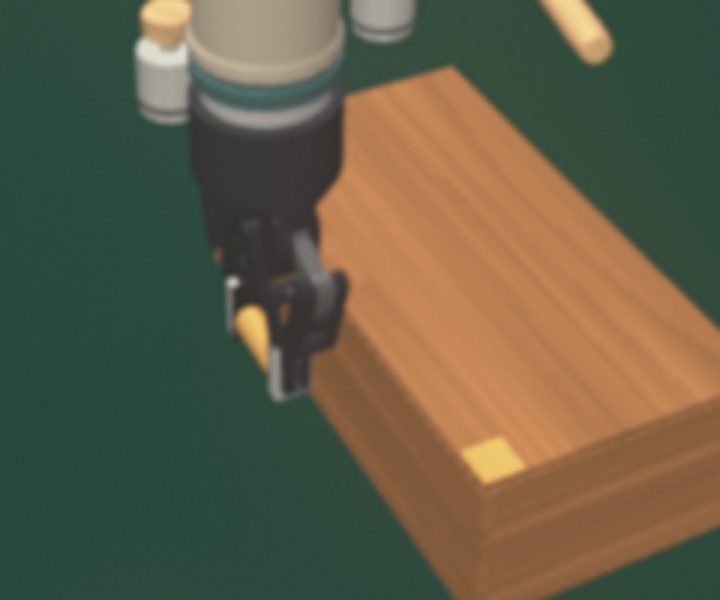

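The pads hold the bar by both ends (crop around (255,340); gap 43 mm, grip 40 N). Next is the opening arc.

{"fn": "play_rows", "kwargs": {"series": [[0.3, -2, 0, -16, 0, 0, 0], [0.3, -3.3, 0, -15.7, 0, 0, 0], [0.3, -4.5, 0, -15.4, 0, 0, 0], [0.3, -5.7, 0, -15, 0, 0, 0], [0.3, -6.9, 0, -14.5, 0, 0, 0]]}}

```text
time: 3.95
position: [0.4445, -0.2249, 0.1572]
orientation: [3.137, 0.002, -3.007]
force: [4.0, 6.2, -6.6]
gripper_width: 0.0434
finger_force: 41.4
```

{"fn": "play_rows", "kwargs": {"series": [[0.3, -8, 0, -13.9, 0, 0, 0], [0.3, -9.1, 0, -13.2, 0, 0, 0], [0.3, -10.2, 0, -12.4, 0, 0, 0], [0.3, -11.1, 0, -11.6, 0, 0, 0], [0.3, -12, 0, -10.7, 0, 0, 0]]}}

```text
time: 4.45
position: [0.4938, -0.2178, 0.2185]
orientation: [3.137, -0.0, -3.006]
force: [1.2, 5.2, -7.3]
gripper_width: 0.0428
finger_force: 41.6
```

{"fn": "play_rows", "kwargs": {"series": [[0.3, -12.8, 0, -9.7, 0, 0, 0], [0.3, -13.5, 0, -8.6, 0, 0, 0], [0.3, -14.2, 0, -7.5, 0, 0, 0], [0.3, -14.7, 0, -6.3, 0, 0, 0], [0.3, -15.2, 0, -5.1, 0, 0, 0]]}}

```text
time: 4.95
position: [0.5627, -0.208, 0.2557]
orientation: [3.136, -0.002, -3.006]
force: [-1.5, 5.5, -4.1]
gripper_width: 0.0433
finger_force: 41.2
```

{"fn": "play_rows", "kwargs": {"series": [[0.3, -15.6, 0, -3.9, 0, 0, 0], [0.3, -15.8, 0, -2.7, 0, 0, 0], [0.3, -16, 0, -1.4, 0, 0, 0], [0.3, -16, 0, 0, 0, 0, 0], [0.3, -16, 0, 1, 0, 0, 0]]}}

```text
time: 5.45
position: [0.6417, -0.1966, 0.2635]
orientation: [3.135, -0.001, -3.005]
force: [-2.5, 7.0, -1.7]
gripper_width: 0.0424
finger_force: 40.8
```

Run:
```python
from h import *
s=env.read_state();print(s["time"],s["position"],s["orientation"],s["joints"],s["gripper_width"],s["force"],s["wrist_torque"])
im=env.grab_frame("side"); cv2.imwrite("pics/g2.png",im[:,:,::-1])
```

```text
5.45 [ 0.6417244  -0.19661213  0.2634536 ] [ 3.13528816e+00 -1.10011388e-03 -3.00517716e+00] [-0.40335068  0.42123901  1.26500949  0.00487291  1.4595293  -2.11111024] 0.042397463193246554 [-2.5033891   7.04296333 -1.67894289] [ 1.05918345  0.54408651 -0.04540229]
```

View pics/g2.png

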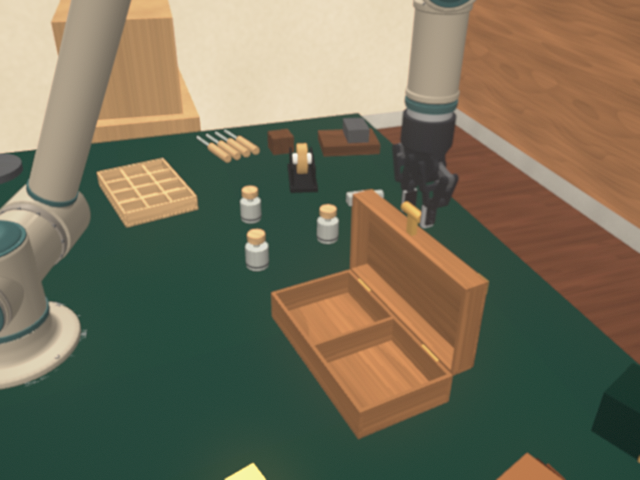

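The lid stands at about 1.6 rad, held by the bar at (411,212). I'll let it go and see whether it settles.

{"fn": "play_rows", "kwargs": {"series": [[0.3, -16, 0, 2, 0, 0, 0], [0.8, 0, 0, 0, 0, 0, 0], [0.8, 0, 0, 0, 0, 0, 0], [0.8, 0, 0, 0, 0, 0, 0]]}}

```text
time: 5.9
position: [0.6583, -0.1988, 0.2614]
orientation: [-3.14, 0.002, -3.006]
force: [-0.3, -0.3, -0.4]
gripper_width: 0.0685
finger_force: 0.0
```

{"fn": "play_rows", "kwargs": {"series": [[0.8, 0, 0, -30, 0, 0, 0], [0.8, 0, 0, -20, 0, 0, 0], [0.3, 0, 0, 0, 0, 0, 0], [0, 0, 0, 0, 0, 0, 0]]}}

```text
time: 6.3
position: [0.658, -0.1986, 0.3104]
orientation: [-3.141, 0.001, -3.006]
force: [-0.9, 0.3, 0.1]
gripper_width: 0.0403
finger_force: 0.0
```

Run:
```python
from h import *
s=env.read_state();print(s["time"],s["position"],s["force"],s["gripper_width"])
go([.626,.1525,.13],np.pi+.137,s)
```

```text
6.3 [ 0.65803209 -0.19862685  0.310449  ] [-0.88003198  0.25237552  0.08303119] 0.04034544791225185
shift [-15.5 352.4 180.2] turn [-0.0007  0.001  -0.0015]
```

{"fn": "play_rows", "kwargs": {"series": [[0, -2, 44, 0, 0, 0, 0], [0, -2, 44, 0, 0, 0, 0], [0, -2, 44, 0, 0, 0, 0], [0, -2, 44, 0, 0, 0, 0], [0, -2, 44, 20, 0, 0, 0]]}}

```text
time: 6.8
position: [0.6388, 0.0223, 0.2908]
orientation: [-3.141, 0.004, -3.006]
force: [1.2, 0.8, -0.2]
gripper_width: 0.0
finger_force: 0.0
```

{"fn": "play_rows", "kwargs": {"series": [[0, -2, 44, 20, 0, 0, 0], [0, -2, 44, 20, 0, 0, 0], [0, -1.5, 44.4, 20, 0, 0, 0], [0, 0, 0, 50, 0, 0, 0], [0, 0, 0, 50, 0, 0, 0]]}}

```text
time: 7.3
position: [0.625, 0.1547, 0.1282]
orientation: [-3.142, 0.001, -3.003]
force: [0.6, 0.8, -0.0]
gripper_width: 0.0002
finger_force: 0.0
```

Run:
```python
from h import *
s=env.read_state();print(s["time"],s["position"],s["force"],s["gripper_width"])
go([.626,.1525,.106],np.pi+.137,s)
im=env.grab_frame("side"); cv2.imwrite("pics/g3.png",im[:,:,::-1])
```

```text
7.3 [0.62504203 0.15471655 0.12818388] [ 0.57586264  0.81601329 -0.02908637] 0.00015840529546446068
shift [-0.6 -2.3 22.2] turn [-0.      0.001   0.0021]
```

View pics/g3.png

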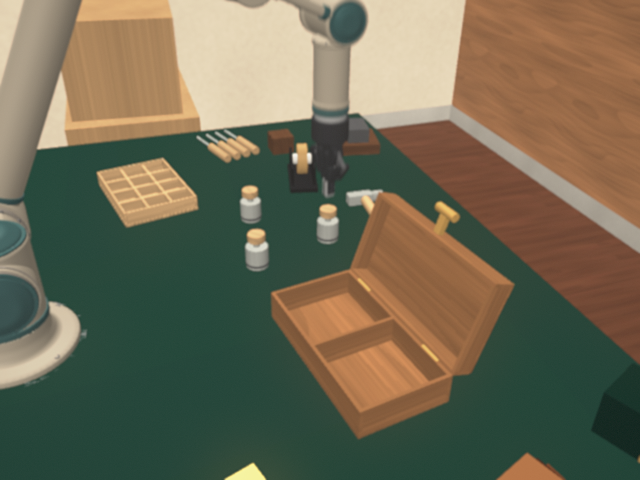

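The lid leans back on its stop with the grip at (447,212), and the shut fingers at (329,185) are just above the knob of stamp P. Now I'll press it.

{"fn": "play_rows", "kwargs": {"series": [[0, -0.6, -2, 20, 0, 0, 0], [0, 0, 0, 3, 0, 0, 0], [0, 0, 0, 0, 0, 0, 0]]}}

```text
time: 7.65
position: [0.6264, 0.1507, 0.1067]
orientation: [3.141, -0.002, -3.006]
force: [-0.8, -0.4, 0.2]
gripper_width: -0.0001
finger_force: 0.0
```

{"fn": "play_rows", "kwargs": {"series": [[0, 0, 0, 3, 0, 0, 0], [0, 0, 0, 3, 0, 0, 0], [0, 0, 0, 0, 0, 0, 0]]}}

```text
time: 7.95
position: [0.627, 0.151, 0.1015]
orientation: [3.142, 0.001, -3.006]
force: [-0.1, 0.2, -0.6]
gripper_width: -0.0002
finger_force: 0.0
```

{"fn": "play_rows", "kwargs": {"series": [[0, 0, 0, 3, 0, 0, 0], [0, 0, 0, 0, 0, 0, 0], [0, 0, 0, 0, 0, 0, 0]]}}

```text
time: 8.25
position: [0.6274, 0.1511, 0.1004]
orientation: [-3.142, 0.002, -3.005]
force: [-2.6, -0.5, 10.5]
gripper_width: -0.0002
finger_force: 5.1
```

It takes 10.5 N after hardly any travel, so P is stiff. I'll grasp it by the sleeve.

{"fn": "play_rows", "kwargs": {"series": [[0, 0, 0, -30, 0, 0, 0], [0.9, 0, 0, 0, 0, 0, 0], [0.9, 0, 0, 0, 0, 0, 0], [0.9, 0, 0, 0, 0, 0, 0], [0.9, 0, 0, 0, 0, 0, 0]]}}

```text
time: 8.75
position: [0.6261, 0.151, 0.1268]
orientation: [3.142, -0.002, -3.005]
force: [-0.1, 0.3, -0.5]
gripper_width: 0.058
finger_force: 0.0
```

Run:
```python
from h import *
s=env.read_state();print(s["time"],s["position"],s["force"],s["gripper_width"])
go([.626,.1525,.041],np.pi+.137,s)
```

```text
8.75 [0.6261177  0.15100626 0.12684076] [-0.14575199  0.32364919 -0.53833304] 0.0580108467005935
shift [-0.3  1.5 85.8] turn [ 0.0001 -0.002  -0.0008]
```

{"fn": "play_rows", "kwargs": {"series": [[0.9, 0, 1.5, 0, 0, 0, 0], [0.9, 0, 0, 0, 0, 0, 0], [0.9, 0, 0, 30, 0, 0, 0], [0.9, 0, 0, 30, 0, 0, 0], [0.9, 0, 0, 24, 0, 0, 0]]}}

```text
time: 9.25
position: [0.626, 0.1526, 0.0423]
orientation: [3.141, -0.001, -3.005]
force: [0.4, -0.6, -0.1]
gripper_width: 0.0771
finger_force: 0.0
```

{"fn": "play_rows", "kwargs": {"series": [[0.9, 0, 0, 0, 0, 0, 0], [0.4, 0, 0, 0, 0, 0, 0], [0.3, 0, 0, 0, 0, 0, 0], [0.3, 0, 0, 0, 0, 0, 0], [0.3, 0, 0, 0, 0, 0, 0]]}}

```text
time: 9.75
position: [0.628, 0.1527, 0.0459]
orientation: [-3.141, 0.004, -3.005]
force: [-0.3, -0.8, 4.3]
gripper_width: 0.0453
finger_force: 41.8
```

Run:
```python
from h import *
s=env.read_state();print(s["time"],s["position"],s["force"],s["gripper_width"],s["finger_force"])
c=np.array([.5382,-.2112]);y=.137;u=np.array([np.cos(y),np.sin(y)]);v=np.array([-u[1],u[0]])
for n,a,b in(("L+",.03,.076),("L-",-.034,.076),("R+",.03,-.076),("R-",-.034,-.076)): print(n,c+a*u+b*v)
p=c+.03*u+.076*v; go([p[0],p[1],s["position"][2]],np.pi+y,s)
```

```text
9.75 [0.62800783 0.15268549 0.04587243] [-0.28554201 -0.76250464  4.31159554] 0.045334956470477826 41.782358922064304
L+ [ 0.55753944 -0.13181495]
L- [ 0.49413911 -0.14055555]
R+ [ 0.57829837 -0.28239074]
R- [ 0.51489803 -0.29113134]
shift [ 108.5 -272.3   -0.4] turn [-0.0002  0.0039 -0.0007]
```

{"fn": "play_rows", "kwargs": {"series": [[0.3, 0, 0, -30, 0, 0, 0], [0.3, 0, 0, -40, 0, 0, 0], [0.3, 10, -25, -30, 0, 0, 0], [0.3, 14, -35, 0, 0, 0, 0], [0.3, 14, -35, 0, 0, 0, 0]]}}

```text
time: 10.25
position: [0.602, 0.0528, 0.1455]
orientation: [-3.141, 0.003, -3.004]
force: [-0.7, -0.7, -3.1]
gripper_width: 0.0453
finger_force: 42.3
```

{"fn": "play_rows", "kwargs": {"series": [[0.3, 14, -35, 0, 0, 0, 0], [0.3, 14, -35, 0, 0, 0, 0], [0.3, 14, -35, 0, 0, 0, 0], [0.3, 14, -35, 0, 0, 0, 0], [0.3, 14, -35, 0, 0, 0, 0]]}}

```text
time: 10.75
position: [0.5554, -0.1307, 0.1439]
orientation: [3.141, -0.0, -3.005]
force: [0.6, -0.2, -3.1]
gripper_width: 0.0454
finger_force: 42.3
```

{"fn": "play_rows", "kwargs": {"series": [[0.3, 0, 0, 0, 0, 0, 0], [0.3, 0, 0, 0, 0, 0, 0]]}}

```text
time: 10.95
position: [0.5558, -0.13, 0.1438]
orientation: [3.141, -0.0, -3.008]
force: [-0.0, 1.7, -3.3]
gripper_width: 0.0449
finger_force: 42.4
```

Run:
```python
from h import *
s=env.read_state();print(s["time"],s["position"],s["orientation"],s["force"],s["gripper_width"],s["finger_force"])
go([.5575,-.1318,.053],np.pi+.137,s)
im=env.grab_frame("side"); cv2.imwrite("pics/g4.png",im[:,:,::-1])
```

```text
10.95 [ 0.55577617 -0.13004123  0.1438272 ] [ 3.14055901e+00 -8.28584070e-05 -3.00775412e+00] [-0.01220406  1.69957926 -3.28710965] 0.044944797678160855 42.40326248109341
shift [-1.5 -2.1 90.8] turn [ 0.001  -0.0001 -0.0032]
```

View pics/g4.png

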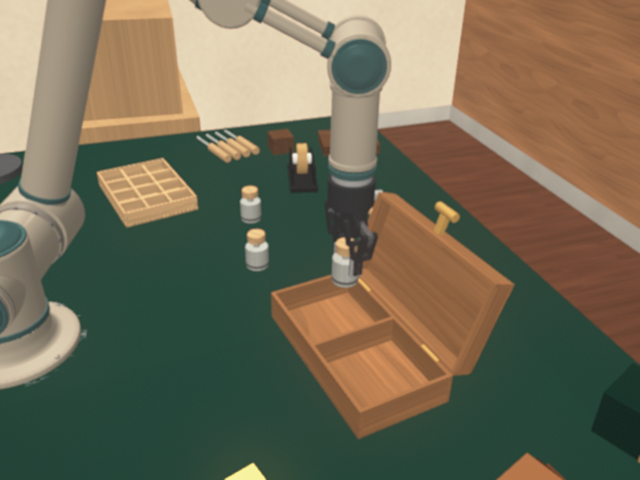

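Stamp P hangs upright at (345,262) over the left compartment, so I'll lower and release it.

{"fn": "play_rows", "kwargs": {"series": [[0.3, -1.5, -2, 30, 0, 0, 0], [0.3, 0, 0, 30, 0, 0, 0], [0.3, 0, 0, 22, 0, 0, 0], [0.3, 0, 0, 5, 0, 0, 0], [0.3, 0, 0, 4, 0, 0, 0]]}}

```text
time: 11.5
position: [0.5583, -0.1302, 0.0526]
orientation: [3.141, -0.0, -3.004]
force: [0.2, -0.0, -3.2]
gripper_width: 0.0453
finger_force: 42.4
```

{"fn": "play_rows", "kwargs": {"series": [[0.3, 0, 0, 1, 0, 0, 0], [0.3, 0, 0, 0, 0, 0, 0], [0.3, 0, 0, 0, 0, 0, 0]]}}

```text
time: 11.8
position: [0.5588, -0.1315, 0.053]
orientation: [-3.141, 0.002, -3.005]
force: [0.2, 0.0, -2.9]
gripper_width: 0.0451
finger_force: 42.4
```

{"fn": "play_rows", "kwargs": {"series": [[0.3, 0, 0, 1, 0, 0, 0], [0.3, 0, 0, 1, 0, 0, 0], [0.3, 0, 0, 0, 0, 0, 0]]}}

```text
time: 12.1
position: [0.5586, -0.1316, 0.0518]
orientation: [-3.141, 0.002, -3.006]
force: [-1.4, 0.3, 6.7]
gripper_width: 0.0453
finger_force: 43.3
```

{"fn": "play_rows", "kwargs": {"series": [[0.3, 0, 0, 1, 0, 0, 0], [0.3, 0, 0, 0, 0, 0, 0]]}}

```text
time: 12.3
position: [0.5587, -0.1316, 0.0518]
orientation: [-3.141, 0.002, -3.006]
force: [-4.6, 1.2, 13.7]
gripper_width: 0.0452
finger_force: 43.8
```

{"fn": "play_rows", "kwargs": {"series": [[0.3, 0, 0, -2, 0, 0, 0], [0.8, 0, 0, 0, 0, 0, 0], [0.8, 0, 0, 0, 0, 0, 0], [0.8, 0, 0, 0, 0, 0, 0], [0.8, 0, 0, 0, 0, 0, 0]]}}

```text
time: 12.8
position: [0.558, -0.1314, 0.0507]
orientation: [3.141, -0.0, -3.005]
force: [0.8, -0.3, -0.5]
gripper_width: 0.0685
finger_force: 0.0
```

{"fn": "play_rows", "kwargs": {"series": [[0.8, 0, 0, -20, 0, 0, 0], [0.8, 0, 0, -40, 0, 0, 0], [0.8, 0, 0, -40, 0, 0, 0], [0, 0, 0, 0, 0, 0, 0]]}}

```text
time: 13.2
position: [0.5617, -0.1326, 0.1564]
orientation: [-3.136, 0.01, -3.005]
force: [0.8, 0.1, 0.7]
gripper_width: 0.0554
finger_force: 0.0
```

Run:
```python
from h import *
s=env.read_state();print(s["time"],s["position"],s["force"],s["gripper_width"])
go([.4535,.1004,.106],np.pi+.137,s)
```

```text
13.2 [ 0.56169153 -0.13263387  0.15640129] [0.7952437  0.07289637 0.65145321] 0.055424864876293535
shift [ 76.  245.8  48.3] turn [-0.0054  0.0103 -0.0007]
```

{"fn": "play_rows", "kwargs": {"series": [[0, 10, 35, 0, 0, 0, 0], [0, 10, 35, 0, 0, 0, 0], [0, 10, 35, 0, 0, 0, 0], [0, 10, 35, 0, 0, 0, 0], [0, 10, 35, 0, 0, 0, 0]]}}

```text
time: 13.7
position: [0.4835, 0.0364, 0.1501]
orientation: [3.141, -0.001, -3.006]
force: [0.1, 0.3, 0.6]
gripper_width: -0.0001
finger_force: 0.0
```

{"fn": "play_rows", "kwargs": {"series": [[0, 11, 35, 0, 0, 0, 0], [0, 11, 35, 10, 0, 0, 0], [0, 0, 0, 20, 0, 0, 0], [0, 0, 0, 0, 0, 0, 0]]}}

```text
time: 14.1
position: [0.4507, 0.1023, 0.1187]
orientation: [3.141, -0.006, -3.003]
force: [-0.3, -0.4, -0.8]
gripper_width: -0.0
finger_force: 0.0
```

Run:
```python
from h import *
s=env.read_state();print(s["time"],s["position"],s["force"],s["gripper_width"])
go([.4535,.1004,.104],np.pi+.137,s)
```

```text
14.1 [0.45069345 0.10232547 0.11865173] [-0.28846045 -0.41389071 -0.79863088] -4.301750462596971e-05
shift [-2.6 -2.3 14.6] turn [ 0.0003 -0.0057  0.0015]
```

{"fn": "play_rows", "kwargs": {"series": [[0, -2, -2, 14, 0, 0, 0], [0, 0, 0, 3, 0, 0, 0], [0, 0, 0, 0, 0, 0, 0]]}}

```text
time: 14.4
position: [0.4557, 0.0993, 0.1037]
orientation: [3.142, -0.001, -3.006]
force: [-0.4, -1.3, -0.3]
gripper_width: -0.0003
finger_force: 0.0
```

{"fn": "play_rows", "kwargs": {"series": [[0, 0, 0, 3, 0, 0, 0], [0, 0, 0, 0, 0, 0, 0]]}}

```text
time: 14.6
position: [0.4562, 0.0996, 0.1012]
orientation: [-3.142, 0.001, -3.006]
force: [0.3, 0.4, 0.4]
gripper_width: 0.0
finger_force: 0.0
```

{"fn": "play_rows", "kwargs": {"series": [[0, 0, 0, 2, 0, 0, 0], [0, 0, 0, 0, 0, 0, 0], [0, 0, 0, 0, 0, 0, 0]]}}

```text
time: 14.9
position: [0.4561, 0.0998, 0.0993]
orientation: [-3.141, 0.001, -3.005]
force: [0.8, 0.1, 1.8]
gripper_width: -0.0
finger_force: 1.2
```

{"fn": "play_rows", "kwargs": {"series": [[0, 0, 0, 3, 0, 0, 0], [0, 0, 0, 0, 0, 0, 0], [0, 0, 0, 0, 0, 0, 0]]}}

```text
time: 15.2
position: [0.4561, 0.0998, 0.096]
orientation: [-3.141, 0.001, -3.005]
force: [1.4, -1.5, 3.0]
gripper_width: -0.0001
finger_force: 1.6
```

{"fn": "play_rows", "kwargs": {"series": [[0, 0, 0, 2, 0, 0, 0], [0, 0, 0, 0, 0, 0, 0]]}}

```text
time: 15.4
position: [0.4561, 0.0999, 0.0939]
orientation: [-3.142, 0.001, -3.005]
force: [1.4, -1.5, 4.5]
gripper_width: 0.0
finger_force: 1.8
```

R sinks about 5 mm at 3–4.5 N, so it is weak and goes in the right compartment.

{"fn": "play_rows", "kwargs": {"series": [[0, 0, 0, -34, 0, 0, 0], [0.9, 2, 0, 0, 0, 0, 0], [0.9, 0, 0, 0, 0, 0, 0], [0.9, 0, 0, 0, 0, 0, 0], [0.9, 0, 0, 0, 0, 0, 0]]}}

```text
time: 15.9
position: [0.4527, 0.0997, 0.1269]
orientation: [3.141, -0.002, -3.005]
force: [0.2, -0.1, -1.1]
gripper_width: 0.0579
finger_force: 0.0
```

{"fn": "play_rows", "kwargs": {"series": [[0.9, 0, 0, 0, 0, 0, 0], [0.9, 0, 0, 0, 0, 0, 0], [0.9, 0, 0, 30, 0, 0, 0], [0.9, 0, 0, 30, 0, 0, 0], [0.9, 0, 0, 24, 0, 0, 0]]}}

```text
time: 16.4
position: [0.4532, 0.0996, 0.0426]
orientation: [3.141, -0.001, -3.005]
force: [0.0, -0.0, -0.1]
gripper_width: 0.0767
finger_force: 0.0
```

{"fn": "play_rows", "kwargs": {"series": [[0.9, 0, 0, 0, 0, 0, 0], [0.4, 0, 0, 0, 0, 0, 0], [0.3, 0, 0, 0, 0, 0, 0], [0.3, 0, 0, 0, 0, 0, 0], [0.3, 0, 0, 0, 0, 0, 0]]}}

```text
time: 16.9
position: [0.4549, 0.0998, 0.0454]
orientation: [3.141, 0.003, -3.006]
force: [-0.9, 0.3, 6.2]
gripper_width: 0.0453
finger_force: 41.5
```

Run:
```python
from h import *
s=env.read_state();print(s["time"],s["position"],s["force"],s["gripper_width"],s["finger_force"])
go([.5783,-.2824,s["position"][2]],np.pi+.137,s)
```

```text
16.9 [0.45485198 0.09983575 0.04538101] [-0.87250902  0.26943783  6.16528617] 0.04525034628402052 41.48337073624134
shift [-7.050e+01 -3.954e+02  2.000e-01] turn [ 0.0001  0.0033 -0.0009]
```

{"fn": "play_rows", "kwargs": {"series": [[0.3, 0, 0, -30, 0, 0, 0], [0.3, 0, 0, -45, 0, 0, 0], [0.3, 0, 0, -45, 0, 0, 0], [0.3, -5, -30, -10, 0, 0, 0], [0.3, -7, -40, 0, 0, 0, 0]]}}

```text
time: 17.4
position: [0.4763, 0.0324, 0.177]
orientation: [-3.141, 0.007, -3.002]
force: [1.1, -0.0, -2.7]
gripper_width: 0.0452
finger_force: 42.6
```

{"fn": "play_rows", "kwargs": {"series": [[0.3, -7, -40, 0, 0, 0, 0], [0.3, -7, -40, 0, 0, 0, 0], [0.3, -7, -40, 0, 0, 0, 0], [0.3, -7, -40, 0, 0, 0, 0], [0.3, -7, -40, 0, 0, 0, 0]]}}

```text
time: 17.9
position: [0.5368, -0.1631, 0.1739]
orientation: [3.141, -0.0, -3.006]
force: [0.1, 0.1, -1.8]
gripper_width: 0.0456
finger_force: 42.6
```

{"fn": "play_rows", "kwargs": {"series": [[0.3, -7, -40, 0, 0, 0, 0], [0.3, -7, -40, 0, 0, 0, 0], [0.3, -7, -40, 0, 0, 0, 0], [0.3, 0, 0, 0, 0, 0, 0], [0.3, 0, 0, 0, 0, 0, 0]]}}

```text
time: 18.4
position: [0.5735, -0.2781, 0.1731]
orientation: [3.14, -0.001, -3.007]
force: [0.2, 0.9, -2.5]
gripper_width: 0.0452
finger_force: 42.6
```

Run:
```python
from h import *
s=env.read_state();print(s["time"],s["position"],s["orientation"],s["force"],s["gripper_width"])
go([.5783,-.2824,.054],np.pi+.137,s)
im=env.grab_frame("side"); cv2.imwrite("pics/g5.png",im[:,:,::-1])
```

```text
18.4 [ 0.57346772 -0.27811619  0.17314568] [ 3.14008545e+00 -1.18911400e-03 -3.00715011e+00] [ 0.15341324  0.87180235 -2.53064636] 0.04522177817162218
shift [ -4.4  -5.1 119.1] turn [ 0.0015 -0.0012 -0.0026]
```

View pics/g5.png

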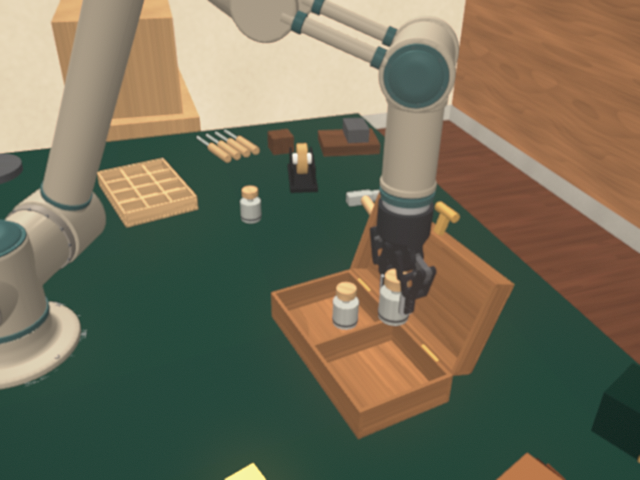

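Stamp P stands upright in the left compartment at (346,305), and stamp R hangs over the right one at (394,300). I'll lower R.

{"fn": "play_rows", "kwargs": {"series": [[0.3, -4, -5, 20, 0, 0, 0], [0.3, 0, 0, 35, 0, 0, 0], [0.3, 0, 0, 35, 0, 0, 0], [0.3, 0, 0, 22, 0, 0, 0], [0.3, 0, 0, 7, 0, 0, 0]]}}

```text
time: 18.95
position: [0.5764, -0.279, 0.0522]
orientation: [3.137, -0.005, -3.004]
force: [-0.2, 0.7, -2.5]
gripper_width: 0.0453
finger_force: 42.6
```

{"fn": "play_rows", "kwargs": {"series": [[0.3, 0, 0, 0, 0, 0, 0], [0.3, 0, 0, 1, 0, 0, 0], [0.3, 0, 0, 0, 0, 0, 0]]}}

```text
time: 19.25
position: [0.5797, -0.2822, 0.0556]
orientation: [-3.14, 0.002, -3.005]
force: [0.3, -0.5, -2.8]
gripper_width: 0.0452
finger_force: 42.6
```

{"fn": "play_rows", "kwargs": {"series": [[0.3, 0, 0, 1, 0, 0, 0], [0.3, 0, 0, 1, 0, 0, 0], [0.3, 0, 0, 0, 0, 0, 0]]}}

```text
time: 19.55
position: [0.5787, -0.282, 0.0522]
orientation: [-3.141, 0.0, -3.005]
force: [-0.1, 0.0, -3.0]
gripper_width: 0.0451
finger_force: 42.6
```

{"fn": "play_rows", "kwargs": {"series": [[0.3, 0, 0, 1, 0, 0, 0], [0.3, 0, 0, 0, 0, 0, 0]]}}

```text
time: 19.75
position: [0.5787, -0.2821, 0.0515]
orientation: [-3.141, 0.0, -3.005]
force: [-0.5, 0.2, 2.7]
gripper_width: 0.0453
finger_force: 43.0
```

{"fn": "play_rows", "kwargs": {"series": [[0.3, 0, 0, 1, 0, 0, 0], [0.3, 0, 0, 0, 0, 0, 0]]}}

```text
time: 19.95
position: [0.5787, -0.2821, 0.0514]
orientation: [-3.141, 0.001, -3.005]
force: [-1.9, 1.6, 8.2]
gripper_width: 0.0455
finger_force: 43.5
```

{"fn": "play_rows", "kwargs": {"series": [[0.3, 0, 0, -1, 0, 0, 0], [0.8, 0, 0, 0, 0, 0, 0], [0.8, 0, 0, 0, 0, 0, 0], [0.8, 0, 0, 0, 0, 0, 0], [0.8, 0, 0, 0, 0, 0, 0]]}}

```text
time: 20.45
position: [0.5788, -0.282, 0.0507]
orientation: [3.141, 0.0, -3.005]
force: [0.6, 0.2, -0.2]
gripper_width: 0.0681
finger_force: 0.0
```

{"fn": "play_rows", "kwargs": {"series": [[0.8, 0, 0, -20, 0, 0, 0], [0.8, 0, 0, -40, 0, 0, 0], [0.8, 0, 0, -40, 0, 0, 0], [0, 0, 0, 0, 0, 0, 0], [0, 0, 0, 0, 0, 0, 0]]}}

```text
time: 20.95
position: [0.5792, -0.2822, 0.1521]
orientation: [-3.14, 0.002, -3.005]
force: [-0.3, 1.1, -0.5]
gripper_width: 0.0403
finger_force: 0.0
```

Run:
```python
from h import *
s=env.read_state();print(s["time"],s["position"],s["force"],s["gripper_width"])
go([.4875,.2905,.106],np.pi+.137,s)
```

```text
20.95 [ 0.57918451 -0.28222606  0.15208647] [-0.2570078   1.05663886 -0.4540171 ] 0.04033769227298225
shift [ 13.1 579.9  45.1] turn [-0.0016  0.0021 -0.0008]
```

{"fn": "play_rows", "kwargs": {"series": [[0, 0, 0, -10, 0, 0, 0], [0, 1, 44, 0, 0, 0, 0], [0, 1, 44, 0, 0, 0, 0], [0, 1, 44, 0, 0, 0, 0], [0, 1, 44, 0, 0, 0, 0]]}}

```text
time: 21.45
position: [0.5496, -0.1065, 0.1598]
orientation: [3.14, -0.002, -3.006]
force: [0.5, 0.5, -0.2]
gripper_width: 0.0001
finger_force: 0.0
```

{"fn": "play_rows", "kwargs": {"series": [[0, 1, 44, 0, 0, 0, 0], [0, 1, 44, 0, 0, 0, 0], [0, 1, 44, 0, 0, 0, 0], [0, 1, 44, 0, 0, 0, 0], [0, 1, 44, 0, 0, 0, 0]]}}

```text
time: 21.95
position: [0.5147, 0.1107, 0.16]
orientation: [3.141, -0.002, -3.006]
force: [0.3, 0.1, -0.7]
gripper_width: 0.0002
finger_force: 0.0
```

{"fn": "play_rows", "kwargs": {"series": [[0, 1, 44, 0, 0, 0, 0], [0, 1, 44, 0, 0, 0, 0], [0, 1, 44, 0, 0, 0, 0], [0, 1, 44, 20, 0, 0, 0], [0, 0, 0, 20, 0, 0, 0]]}}

```text
time: 22.45
position: [0.487, 0.288, 0.1202]
orientation: [3.139, 0.001, -3.001]
force: [0.7, -1.6, 0.1]
gripper_width: -0.0
finger_force: 0.0
```

{"fn": "play_rows", "kwargs": {"series": [[0, 0, 4, 0, 0, 0, 0], [0, 0, 4, 0, 0, 0, 0]]}}

```text
time: 22.65
position: [0.4865, 0.2907, 0.1202]
orientation: [-3.141, -0.002, -3.005]
force: [-0.3, 0.4, -0.0]
gripper_width: 0.0
finger_force: 0.0
```

Run:
```python
from h import *
s=env.read_state();print(s["time"],s["position"],s["force"],s["gripper_width"])
go([.4875,.2905,.104],np.pi+.137,s)
```

```text
22.65 [0.48646483 0.29069912 0.12017177] [-0.29059827  0.36678247 -0.02672982] 4.38650388912652e-05
shift [-1.  -0.3 16.2] turn [-0.0009 -0.0024 -0.0009]
```

{"fn": "play_rows", "kwargs": {"series": [[0, -1, 0, 16, 0, 0, 0], [0, 0, 0, 3, 0, 0, 0], [0, 0, 0, 0, 0, 0, 0]]}}

```text
time: 22.95
position: [0.4882, 0.2903, 0.1022]
orientation: [-3.141, -0.0, -3.007]
force: [0.0, 0.6, -0.5]
gripper_width: -0.0003
finger_force: 0.0
```

{"fn": "play_rows", "kwargs": {"series": [[0, 0, 0, 3, 0, 0, 0], [0, 0, 0, 0, 0, 0, 0], [0, 0, 0, 0, 0, 0, 0]]}}

```text
time: 23.25
position: [0.4888, 0.2909, 0.0998]
orientation: [3.142, 0.002, -3.006]
force: [0.1, -0.6, 3.1]
gripper_width: -0.0003
finger_force: 1.2
```

{"fn": "play_rows", "kwargs": {"series": [[0, 0, 0, 2, 0, 0, 0], [0, 0, 0, 0, 0, 0, 0], [0, 0, 0, 0, 0, 0, 0]]}}

```text
time: 23.55
position: [0.4886, 0.2911, 0.0972]
orientation: [3.141, 0.001, -3.005]
force: [2.1, -1.3, 3.5]
gripper_width: 0.0001
finger_force: 1.5
```

{"fn": "play_rows", "kwargs": {"series": [[0, 0, 0, 2, 0, 0, 0], [0, 0, 0, 0, 0, 0, 0], [0, 0, 0, 0, 0, 0, 0]]}}

```text
time: 23.85
position: [0.4884, 0.2911, 0.095]
orientation: [3.141, 0.001, -3.005]
force: [1.7, -1.2, 2.8]
gripper_width: 0.0001
finger_force: 1.7
```

Q sinks at about 3 N, so it is weak as well.

{"fn": "play_rows", "kwargs": {"series": [[0, 0, 0, -32, 0, 0, 0], [0.9, 1, 0, 0, 0, 0, 0], [0.9, 0, 0, 0, 0, 0, 0], [0.9, 0, 0, 0, 0, 0, 0], [0.9, 0, 0, 0, 0, 0, 0]]}}

```text
time: 24.35
position: [0.486, 0.2907, 0.1257]
orientation: [-3.141, -0.003, -3.005]
force: [0.4, -0.3, -0.4]
gripper_width: 0.0583
finger_force: 0.0
```

{"fn": "play_rows", "kwargs": {"series": [[0.9, 0, 0, 0, 0, 0, 0], [0.9, 0, 0, 0, 0, 0, 0], [0.9, 0, 0, 30, 0, 0, 0], [0.9, 0, 0, 30, 0, 0, 0], [0.9, 0, 0, 24, 0, 0, 0]]}}

```text
time: 24.85
position: [0.4866, 0.2907, 0.0415]
orientation: [-3.141, -0.001, -3.005]
force: [-0.3, 0.5, 0.1]
gripper_width: 0.0767
finger_force: 0.0
```

{"fn": "play_rows", "kwargs": {"series": [[0.9, 0, 0, 0, 0, 0, 0], [0.4, 0, 0, 0, 0, 0, 0], [0.3, 0, 0, 0, 0, 0, 0], [0.3, 0, 0, 0, 0, 0, 0], [0.3, 0, 0, 0, 0, 0, 0]]}}

```text
time: 25.35
position: [0.4882, 0.291, 0.0447]
orientation: [3.141, 0.003, -3.005]
force: [-0.4, -2.0, 6.8]
gripper_width: 0.0454
finger_force: 41.4
```

Run:
```python
from h import *
s=env.read_state();print(s["time"],s["position"],s["force"],s["gripper_width"],s["finger_force"])
go([.5149,-.2911,s["position"][2]],np.pi+.137,s)
```

```text
25.35 [0.48824272 0.29103392 0.0447226 ] [-0.35524467 -1.98886731  6.77648795] 0.0454463009696968 41.44402038305998
shift [ 5.290e+01 -5.803e+02 -3.000e-01] turn [ 0.0002  0.0034 -0.0003]
```

{"fn": "play_rows", "kwargs": {"series": [[0.3, 0, 0, -30, 0, 0, 0], [0.3, 0, 0, -45, 0, 0, 0], [0.3, 3.8, -30, -35, 0, 0, 0], [0.3, 3.8, -41, -20, 0, 0, 0], [0.3, 3.8, -41, 0, 0, 0, 0]]}}

```text
time: 25.85
position: [0.4928, 0.1784, 0.1766]
orientation: [3.14, 0.008, -3.004]
force: [1.7, 0.6, -3.3]
gripper_width: 0.0453
finger_force: 42.7
```

{"fn": "play_rows", "kwargs": {"series": [[0.3, 3.8, -41, 0, 0, 0, 0], [0.3, 3.8, -41, 0, 0, 0, 0], [0.3, 3.8, -41, 0, 0, 0, 0], [0.3, 3.8, -41, 0, 0, 0, 0], [0.3, 3.8, -41, 0, 0, 0, 0]]}}

```text
time: 26.35
position: [0.4995, -0.0285, 0.173]
orientation: [3.141, 0.001, -3.006]
force: [1.4, -0.2, -3.7]
gripper_width: 0.0452
finger_force: 42.7
```

{"fn": "play_rows", "kwargs": {"series": [[0.3, 3.8, -41, 0, 0, 0, 0], [0.3, 3.8, -41, 0, 0, 0, 0], [0.3, 3.8, -41, 0, 0, 0, 0], [0.3, 3.8, -41, 0, 0, 0, 0], [0.3, 0, -41, 0, 0, 0, 0]]}}

```text
time: 26.85
position: [0.512, -0.2336, 0.1728]
orientation: [3.14, -0.0, -3.006]
force: [0.7, -0.0, -3.8]
gripper_width: 0.0449
finger_force: 42.7
```

{"fn": "play_rows", "kwargs": {"series": [[0.3, 0, -14, 0, 0, 0, 0], [0.3, 0, 0, 0, 0, 0, 0], [0.3, 0, 0, 0, 0, 0, 0]]}}

```text
time: 27.15
position: [0.514, -0.245, 0.1724]
orientation: [3.139, -0.001, -3.006]
force: [-0.1, 0.0, -3.2]
gripper_width: 0.0452
finger_force: 42.8
```

Run:
```python
from h import *
s=env.read_state();print(s["time"],s["position"],s["orientation"],s["force"],s["gripper_width"])
go([.5149,-.2911,.054],np.pi+.137,s)
im=env.grab_frame("top"); cv2.imwrite("pics/g6.png",im[:,:,::-1])
```

```text
27.15 [ 0.51396309 -0.24502601  0.17240217] [ 3.13895311e+00 -9.22051609e-04 -3.00594732e+00] [-0.08955193  0.01410826 -3.23693522] 0.045209585204216925
shift [  5.2 -46.1 118.3] turn [ 0.0026 -0.0009 -0.0014]
```

View pics/g6.png

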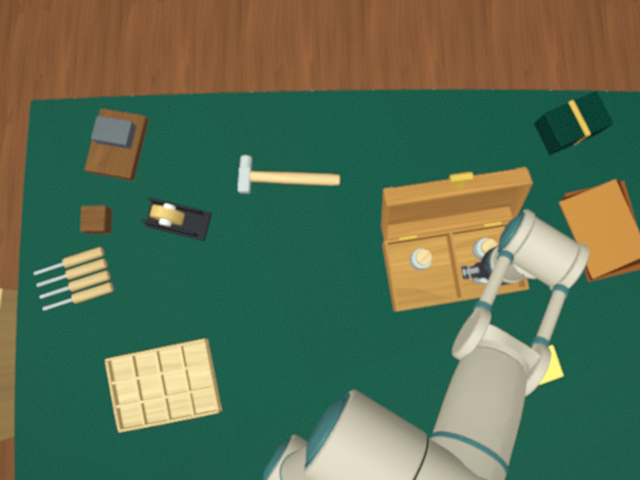

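P at (421,259) and R at (486,247) stand in their compartments, and the hammer and dispenser are where they were. Q is held 46 mm short of its place.

{"fn": "play_rows", "kwargs": {"series": [[0.3, 2, -23, 0, 0, 0, 0], [0.3, 3, -23, 0, 0, 0, 0], [0.3, 0, 0, 0, 0, 0, 0], [0.3, 0, 0, 0, 0, 0, 0]]}}

```text
time: 27.6
position: [0.5157, -0.2909, 0.1728]
orientation: [3.14, -0.0, -3.005]
force: [-0.5, -0.0, -3.3]
gripper_width: 0.0453
finger_force: 42.8
```

Run:
```python
from h import *
s=env.read_state();print(s["time"],s["position"])
go([.5149,-.2911,.054],np.pi+.137,s)
```

```text
27.6 [ 0.51573319 -0.29086969  0.17275733]
shift [  0.8  -0.3 118.8] turn [ 0.0018 -0.0003 -0.0001]
```

{"fn": "play_rows", "kwargs": {"series": [[0.3, 1, 0, 20, 0, 0, 0], [0.3, 0, 0, 35, 0, 0, 0], [0.3, 0, 0, 35, 0, 0, 0], [0.3, 0, 0, 22, 0, 0, 0], [0.3, 0, 0, 6, 0, 0, 0]]}}

```text
time: 28.1
position: [0.5131, -0.2894, 0.0523]
orientation: [3.136, -0.005, -3.004]
force: [-0.3, 1.1, -4.5]
gripper_width: 0.0454
finger_force: 42.7
```

{"fn": "play_rows", "kwargs": {"series": [[0.3, 0, 0, 0, 0, 0, 0], [0.3, 0, 0, 1, 0, 0, 0], [0.3, 0, 0, 0, 0, 0, 0]]}}

```text
time: 28.4
position: [0.5159, -0.293, 0.0554]
orientation: [-3.14, 0.002, -3.005]
force: [0.8, -0.8, -2.5]
gripper_width: 0.0455
finger_force: 42.8
```

{"fn": "play_rows", "kwargs": {"series": [[0.3, 0, 0, 1, 0, 0, 0], [0.3, 0, 0, 1, 0, 0, 0], [0.3, 0, 0, 0, 0, 0, 0]]}}

```text
time: 28.7
position: [0.5149, -0.2928, 0.0521]
orientation: [-3.141, 0.0, -3.006]
force: [0.5, -0.1, -2.9]
gripper_width: 0.0453
finger_force: 42.8
```

{"fn": "play_rows", "kwargs": {"series": [[0.3, 0, 0, 1, 0, 0, 0], [0.3, 0, 0, 0, 0, 0, 0]]}}

```text
time: 28.9
position: [0.5149, -0.2928, 0.0508]
orientation: [3.142, 0.0, -3.005]
force: [0.1, -0.9, -2.2]
gripper_width: 0.0451
finger_force: 42.8
```

{"fn": "play_rows", "kwargs": {"series": [[0.3, 0, 0, 1, 0, 0, 0], [0.3, 0, 0, 0, 0, 0, 0]]}}

```text
time: 29.1
position: [0.5149, -0.2928, 0.0507]
orientation: [-3.141, 0.0, -3.005]
force: [-2.0, 0.3, 4.3]
gripper_width: 0.0455
finger_force: 43.4
```

{"fn": "play_rows", "kwargs": {"series": [[0.8, 0, 0, 0, 0, 0, 0], [0.8, 0, 0, 0, 0, 0, 0], [0.8, 0, 0, 0, 0, 0, 0], [0.8, 0, 0, 0, 0, 0, 0]]}}

```text
time: 29.5
position: [0.5151, -0.2928, 0.0498]
orientation: [-3.142, 0.0, -3.005]
force: [-0.2, 0.4, 0.5]
gripper_width: 0.0682
finger_force: 0.0
```

{"fn": "play_rows", "kwargs": {"series": [[0.8, 0, 0, -20, 0, 0, 0], [0.8, 0, 0, -40, 0, 0, 0], [0.8, 0, 0, -45, 0, 0, 0], [0.8, 0, 0, -45, 0, 0, 0], [0.8, 30, 0, 0, 0, 0, 0]]}}

```text
time: 30.0
position: [0.4912, -0.2996, 0.2069]
orientation: [-3.13, 0.013, -3.003]
force: [-0.1, -1.2, -1.2]
gripper_width: 0.0681
finger_force: 0.0
```

{"fn": "play_rows", "kwargs": {"series": [[0.8, 45, 0, 0, 0, 0, 0], [0.8, 45, 0, 0, 0, 0, 0], [0.8, 40, 0, 0, 0, 0, 0], [0.8, 0, 0, 0, 0, 0, 0], [0.8, 0, 0, 0, 0, 0, 0]]}}

```text
time: 30.5
position: [0.3562, -0.3147, 0.2002]
orientation: [-3.141, 0.001, -3.007]
force: [0.4, 0.2, 0.4]
gripper_width: 0.0684
finger_force: 0.0
```

Run:
```python
from h import *
s=env.read_state();print(s["time"],s["position"],s["force"])
im=env.grab_frame("side"); cv2.imwrite("pics/g7.png",im[:,:,::-1])
```

```text
30.5 [ 0.35620671 -0.31474499  0.20022022] [0.43945497 0.16514929 0.37446573]
```

View pics/g7.png

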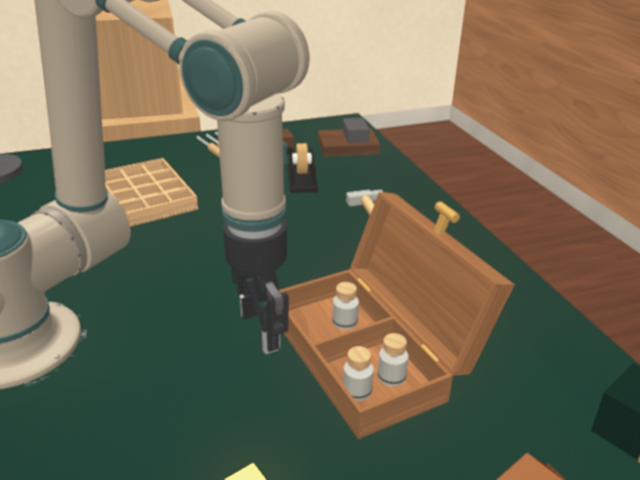

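All three stamps stand upright, at (346,305) in the left compartment and at (394,360) and (359,372) in the right one. The lid is open on its stop and the robot is clear.

```bash
python3 -c "
from bench import env
print(env.finish_job())"
```

```text
the job is handed in; nothing more can be done
None
```

The job is handed in at about 30.5 s: the lid leans back on its stop, the one stiff stamp stands in the left compartment and the two weak ones in the right, and the robot touches nothing; the dispenser and hammer were not touched.

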